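Sweep the feed table and push the blank home under the guard

TASK

With the scraper, sweep all five brass offcuts off the bed of the feed table into the chip trough along its edge; then use the scraper's narrow end to push the brass blank under the low guard until it is home against the stop. Keep the fingers off the blank and the offcuts, then stand the scraper upright and lengthways in the middle of its cork pad, leaving the oil bottle and the padlock where they are.

Things in the scene. Friction and masses are not known exactly. Their poses are not given: they have to be found in the camera images.
- feed_table: The fixed feed table; origin on the desk under the middle of its bed. Its y axis is the feed direction, from the blank to guard and stop; its x axis runs across the bed, away from the trough. The flat steel bed is 45 mm above the desk, x = -78 to +78, y = -165 to +160 mm. Two scribed lines at x = +-22 mm mark the lane to the guard. Guard, trough and stop are part of it
- trough (a point): Middle of the floor (4 mm above the desk) of the open chip trough along the bed's -x edge: 68 mm wide (feed table x = -146 to -78) and 184 mm long (y = -92 to +92); outer walls 36 mm high, 9 mm lower than the bed
- guard_mouth (a point): Middle of the guard's mouth, at bed height, feed table x = 0, y = 72 mm. The guard is a tunnel along y, 60 mm deep, 44 mm wide (flared to about 58 at the mouth) and 24 mm high above the bed; jambs and clear roof reach x = +-42 mm, its top with bolt heads 78 mm above the desk
- stop_face (a point): Middle of the stop's face behind the guard, feed table x = 0, y = 145 mm, 6 mm above the bed
- blank_centre (a point): The plain brass blank, a flat bar 32 x 60 x 12 mm (its x, y, z), 0.13 to 0.25 kg; the point is its centre. It lies near the -y end of the bed, roughly along the lane. Home, it touches the stop with its centre at feed table y = 115 mm, its tail 13 mm inside the guard's mouth
- scraper_centre (a point): Centre (37.5 mm above the underside) of the scraper: an aluminium bar 22 x 120 x 14 mm (x, y, z), on its middle an upright wooden handle 16 (x) x 40 mm (y) with a cap 20 x 44 x 8 mm on top; 75 mm tall in all, 0.22 kg, the same both ways round. The long side sweeps; the narrow end, 38 mm of bar beyond the cap, fits into the guard. It starts standing on its pad
- scraper_pad: The scraper's fixed cork pad, 100 x 170 x 6 mm (its x, y, z); origin in the middle of its underside. The scraper stands lengthways along the pad's y
- chip0_centre (a point): A loose brass offcut on the bed, a 15 x 10 mm block, 9 mm tall; the point is at its centre. It falls freely off the bed's edge
- chip1_centre (a point): A loose brass offcut on the bed, a 15 mm disc, 9 mm tall; the point is at its centre. It falls freely off the bed's edge
- chip2_centre (a point): A loose brass offcut on the bed, an L of about 16 x 11 mm, 9 mm tall; the point is at its centre. It falls freely off the bed's edge
- chip3_centre (a point): A loose brass offcut on the bed, an 11 x 11 mm block, 9 mm tall; the point is at its centre. It falls freely off the bed's edge
- chip4_centre (a point): A loose brass offcut on the bed, an L of about 16 x 11 mm, 9 mm tall; the point is at its centre. It falls freely off the bed's edge
- oil_bottle_centre (a point): Bystander: a loose oil dropper bottle, 33 mm wide, 98 mm tall; the point is half-way up
- padlock_centre (a point): Bystander: a loose brass padlock, 42 mm wide, 18 mm thick, 69 mm tall, standing; the point is half-way up
There are look-alikes about, which are no part of the job. Of the things shaped like the part that bears blank_centre, the brass one is meant.

How it is judged:
By the outcome, as a careful person would: the job done as asked, in the order asked, and still so for the second after the job is handed in, with the robot touching nothing.
It also fails if it takes over 64 s, if anything falls off the work surface, if the arm or the gripper's body presses on something with over 40 N, if the wrist force passes 120 N, or if a joint passes its speed limit or range.

ROBOT

A 6-joint arm with a two-finger parallel gripper is mounted at the origin on a cart in front of the work surface, level with it; the furniture and walls round the work are solid. World frame = base frame: x ahead of the robot, y to its left, z up, the work surface at z = 0. Lengths are in m, angles in degrees, forces in N, time in s.
With the tool pointing down it reaches from about 0.375 to 0.9 m from the base axis. Payload 3.1 kg.
Tool frame: the origin (TCP) lies between the finger pads; the fingertips stand 11 mm ahead of it and the grasp point (between the pads) lies 8 mm behind it; z points along the fingers, y is the line along which they close (so a half turn about z gives the same grasp; the last joint's range is limited). The gripper opens to 87 mm and grips with 3 to 60 N. Pads are 19 mm wide; open, the fingers measure 117 mm over their backs; the gripper's body (75 mm by 190 mm) begins 51 mm behind the grasp point.
Start: joints at [59.215, 30.224, 82.088, -0, 67.689, -10.227], TCP at [0.219, 0.585, 0.234] pointing down, gripper open.
Joint ranges: [-176.69, 176.69], [-43.24, 126.21], [12.49, 139.97], [-82, 262], [0, 151.66], [-163.58, 163.58]. Speed limits (degrees/s): [159.86, 159.86, 180, 180, 180, 180].

INTERFACE

Orientations are given as a 3x3 rotation matrix whose columns are the frame's x, y, z axes.
In Python, from rig import bot gives the robot as it stands.
- The arm moves only by the tool apply_moves, never from a script. Its argument "steps" is a list that holds one entry, the list of rows, each a list of 7 numbers: the shift along the tool's x, y, z in cm, then the turn, a rotation vector about the tool's x, y, z in degrees, then the gripper command: -1 is shut, 1 is fully open, values between are in proportion. In form: [[[dx, dy, dz, rx, ry, rz, jaw], ...]]. A call has 1 to 20 rows; each row is the pose to reach, as a shift and turn from the pose commanded when the call began, along the tool's axes at that moment; what a row does not reach only later rows make up. A row lasts 1/8 s, in which the tool goes at most 62.5 mm and 10.7 degrees, less where a joint would pass 70% of its speed; a pose out of reach is approached as far as the arm can. A call with a gripper value outside its range is refused whole. The fingers move at their own pace and stop on an object; the grip force is fixed at half the most. Time passes only in rows, so rows that repeat a pose let the fingers close. It gives the time, the measured TCP pose, the force, the opening and the grip force at its end, in the units of the state.
- bot.read_state(): the state, without advancing time (a new reading comes with each control period).
- bot.capture(name): name is "side" or "top"; returns the picture (400x640x3 uint8, blue, green, red); there is no depth.
- bot.camera_model(name): a dict with "intrinsics" (3x3 intrinsics, pixels), "k1" (the pictures are not rectified: a ray, as slopes to the right and down, at radius r is drawn at 1 + k1 r^2 times it, then the intrinsics apply), "R" (3x3) and "t" (3): a world point X has camera coordinates R X + t. Camera axes: x right, y down, z forward; pixel columns grow to the right and rows downward; lengths in m; the calibration is good to about 2 mm. A picture is of the moment at which its call begins. camera_model takes no time and is no camera call.
- bot.hand_in(): hands the job in; it is judged then, once.
The state is a dict: "time_s": time; "joint_positions": joint angles; "qvel": joint speeds; "tau": joint torques, N m; "position": TCP position; "tcp_rot": TCP orientation; "force": force on the tool from outside, world axes, zero at the start; "moment": the same for the moment, N m; "opening": opening from 0.0 (shut) to 1.0 (fully open); "grasp_force": force on a finger pad.
Only numpy, scipy, OpenCV 4.12 (cv2) and the standard library are available. Lean on these libraries where they do the work, as an engineer would, in place of code of your own. Each camera call takes 0.05 s, during which the arm holds its last target. There are 200 camera calls.

## Working session

There is one attempt and no reset: what is moved stays moved. The work goes in short steps, Python scripts to look and compute and a tool call to move; the robot and the scene stay as the last step left them, time stands still between calls to the robot, and variables do not carry over. Pictures are saved under pics/ and viewed, at most 14 in all, crops included, and the job is handed in when it is done.

Besides the shell and the picture viewer there is one more tool, called after "Emit:" as name(argument=value, ...), one argument or row to a line, values as JSON. apply_moves: Moves the arm, as the interface text tells. Its arguments: {"type":"object","properties":{"steps":{"type":"array","items":{"type":"array","items":{"type":"array","items":{"type":"number"}}}}},"required":["steps"]}

```bash
mkdir -p pics; ls; python3 - <<'E'
from rig import bot
import cv2
s=bot.read_state();print(s)
for n in("side","top"):
    cv2.imwrite(f"pics/{n}0.png",bot.capture(n));print(n,bot.camera_model(n))
E
```

```text
pics
{'time_s': 0.0, 'joint_positions': array([ 5.92161145e+01,  3.02773276e+01,  8.21568092e+01,  6.95819033e-04,
        6.76884178e+01, -1.02274572e+01]), 'qvel': array([ 0.00628811, -0.03345953,  0.00984449,  0.00732902, -0.02821098,
        0.06484457]), 'tau': array([ 3.33299913e-04, -4.40041924e+01, -1.76590794e+01,  6.34123106e-02,
        5.82697929e-02, -1.81341043e-04]), 'position': array([0.21905876, 0.58459711, 0.23258683]), 'tcp_rot': array([[-9.36324991e-01,  3.51132869e-01, -1.10438481e-03],
       [ 3.51134388e-01,  9.36323281e-01, -1.83185587e-03],
       [ 3.90836398e-04, -2.10299992e-03, -9.99997712e-01]]), 'force': array([ 0.38218918, -0.22086008, -0.67421117]), 'moment': array([ 0.01667559,  0.01858157, -0.02803981]), 'grasp_force': 0.0, 'opening': 1.0001995213722603}
side {'intrinsics': array([[377.66608273,   0.        , 323.4564487 ],
       [  0.        , 377.66608273, 196.34491466],
       [  0.        ,   0.        ,   1.        ]]), 'k1': 0.0037833079938804867, 'R': array([[ 9.45937342e-01, -3.24348448e-01,  7.92890570e-04],
       [-1.15367114e-01, -3.38742014e-01, -9.33779565e-01],
       [ 3.03138538e-01,  8.83205487e-01, -3.57847865e-01]]), 't': array([-0.54870258,  0.09520877,  0.91289945])}
top {'intrinsics': array([[381.71719459,   0.        , 327.18014447],
       [  0.        , 381.71719459, 195.79308186],
       [  0.        ,   0.        ,   1.        ]]), 'k1': 0.006370010262487209, 'R': array([[ 0.01863604, -0.99978472,  0.00912242],
       [-0.99780179, -0.01917786, -0.06343338],
       [ 0.06359467, -0.00792022, -0.99794438]]), 't': array([-0.08598952,  0.53849009,  1.16541357])}
```

View pics/side0.png

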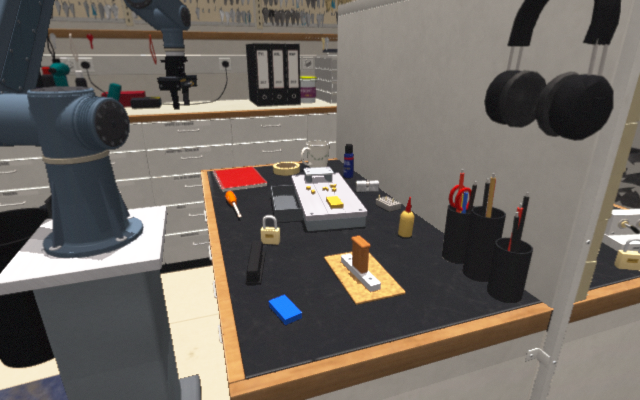

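View pics/top0.png

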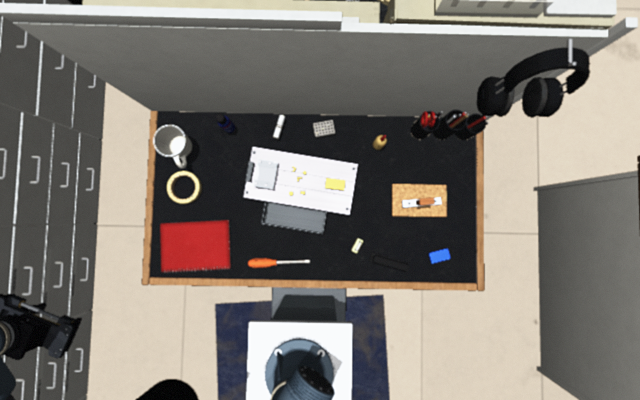

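The side view shows the pad with scraper (365,270), the feed table (325,200) with trough on the robot's side, padlock (270,230) and oil bottle (406,218). The top view shows the table (300,180), guard (265,175), blank (335,184), offcuts (300,178), scraper (423,203), padlock (357,245) and bottle (380,142).

```bash
cat > h.py <<'E'
import numpy as np, cv2
from rig import bot
def cam(n):
    m=bot.camera_model(n); return m["intrinsics"],m["k1"],m["R"],m["t"]
def ray(n,uv):
    K,k,R,t=cam(n); d=np.linalg.inv(K)@[uv[0],uv[1],1.]; s=d[:2]; u=s.copy()
    for _ in range(10): u=s/(1+k*(u@u))
    return -R.T@t, R.T@np.array([u[0],u[1],1.])
def onz(n,uv,z):
    o,d=ray(n,uv); return o+d*(z-o[2])/d[2]
def tri(a,b):
    A=np.zeros((3,3));c=np.zeros(3)
    for n,uv in(("top",a),("side",b)):
        o,d=ray(n,uv);d=d/np.linalg.norm(d);P=np.eye(3)-np.outer(d,d);A+=P;c+=P@o
    return np.linalg.solve(A,c)
def proj(n,X):
    K,k,R,t=cam(n);p=R@np.array(X)+t;s=p[:2]/p[2];s=s*(1+k*(s@s));return K[:2,:2]@s+K[:2,2]
def mask(im,lo,hi,roi):
    x0,y0,x1,y1=roi; m=np.zeros(im.shape[:2],np.uint8)
    m[y0:y1,x0:x1]=cv2.inRange(cv2.cvtColor(im,cv2.COLOR_BGR2HSV)[y0:y1,x0:x1],np.array(lo),np.array(hi)); return m
def blobs(m,amin=4):
    cs,_=cv2.findContours(m,cv2.RETR_EXTERNAL,cv2.CHAIN_APPROX_NONE); out=[]
    n,l,st,ce=cv2.connectedComponentsWithStats(m)
    return [(ce[i],st[i]) for i in range(1,n) if st[i][4]>=amin]
E
python3 - <<'E'
from h import *
t=cv2.imread("pics/top0.png");s=cv2.imread("pics/side0.png")
a=cv2.resize(t[140:240,235:365],(780,600),interpolation=cv2.INTER_CUBIC)
cv2.imwrite("pics/ct.png",a)
b=cv2.resize(s[160:310,250:420],(680,600),interpolation=cv2.INTER_CUBIC)
cv2.imwrite("pics/cs.png",b)
# yellow
for n,im,roi in(("top",t,(240,140,365,220)),("side",s,(290,160,370,230))):
    for c,st in blobs(mask(im,(18,110,90),(40,255,255),roi)): print(n,c.round(1),st, onz(n,c,.054).round(4))
for n,im,roi in(("top",t,(385,175,455,225)),("side",s,(315,230,410,305))):
    for c,st in blobs(mask(im,(5,90,60),(30,255,255),roi),30): print(n,'pad',c.round(1),st)
    for c,st in blobs(mask(im,(0,0,150),(180,60,255),roi),20): print(n,'alu',c.round(1),st)
# pad corners
m=mask(t,(0,0,60),(180,255,255),(380,175,460,225))
c=max(cv2.findContours(m,0,1)[0],key=cv2.contourArea);r=cv2.minAreaRect(c);print('pad',r);q=cv2.boxPoints(r)
print(onz("top",r[0],.006),[onz("top",p,.006).round(4)[:2] for p in q])
E
```

```text
top [340.5 184.9] [335 181   9   9  31] [ 0.5713 -0.1149  0.054 ]
top [330.3 187.3] [327 187   7   2   9] [ 0.5634 -0.0845  0.054 ]
side [333.3 187. ] [331 184   5   7  22] [0.6108 0.0032 0.054 ]
side [308. 187.] [307 186   3   3   9] [0.5423 0.0265 0.054 ]
side [325.1 187.8] [323 187   5   3  11] [0.5864 0.0042 0.054 ]
side [312.8 190.9] [311 190   4   3  10] [ 0.5456 -0.0089  0.054 ]
side [334.3 201.8] [326 196  17  12 148] [ 0.5736 -0.105   0.054 ]
top pad [418.6 199.6] [ 391  183   57   35 1622]
top alu [437.2 200.9] [431 197  11   9  64]
top alu [409.2 203. ] [402 199  17   9 122]
side pad [403.7 232.9] [398 230  12   7  80]
side pad [363.3 273.6] [ 324  235   82   70 2332]
side alu [347.2 258.3] [341 253  12  14  96]
side alu [370.  278.7] [359 271  22  16 172]
pad ((419.0, 200.0), (34.0, 56.0), 90.0)
[ 0.53307797 -0.36371324  0.006     ] [array([ 0.5848, -0.2755]), array([ 0.5883, -0.4516]), array([ 0.4816, -0.4515]), array([ 0.4782, -0.2763])]
```

View pics/ct.png

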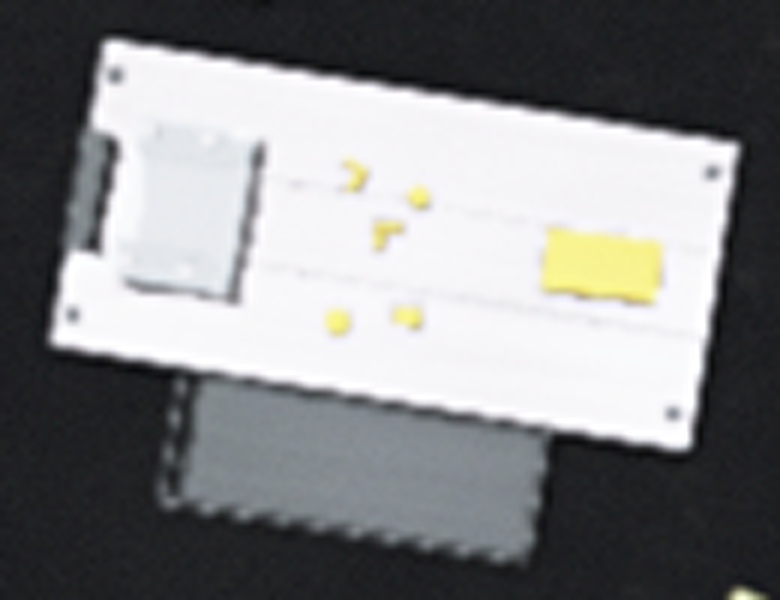

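View pics/cs.png

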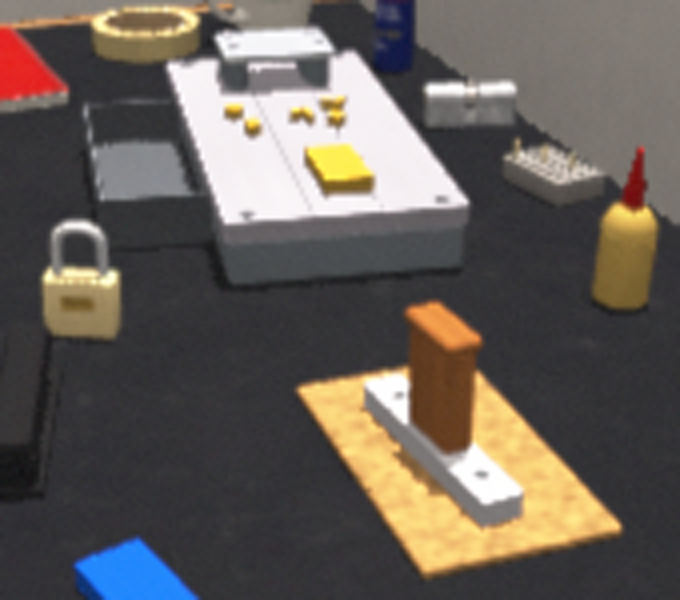

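The crops show the table's corners (top crop (104,38), (740,145), (690,452), (50,345)), blank at (602,265), five offcuts at (352,176), (419,197), (386,235), (338,322), (407,317) and the trough's tray below; in the side crop the scraper stands along the pad.

```bash
cat >> h.py <<'E'
def up(im,roi,k=6):
    x0,y0,x1,y1=roi; return cv2.resize(im[y0:y1,x0:x1],None,fx=k,fy=k,interpolation=cv2.INTER_CUBIC)
def full(c,roi,k=6): return np.array([(c[0]+.5)/k-.5+roi[0],(c[1]+.5)/k-.5+roi[1]])
def upblobs(n,im,lo,hi,roi,z,amin=100):
    u=cv2.cvtColor(up(im,roi),cv2.COLOR_BGR2HSV); m=cv2.inRange(u,np.array(lo),np.array(hi)); out=[]
    for c in cv2.findContours(m,0,1)[0]:
        if cv2.contourArea(c)<amin: continue
        P=np.array([onz(n,full(p[0],roi),z)[:2] for p in c],np.float32); M=cv2.moments(P)
        r=cv2.minAreaRect(P); cc=cv2.moments(c); out.append((full((cc['m10']/cc['m00'],cc['m01']/cc['m00']),roi),r,cv2.boxPoints(r)))
    return out
E
python3 - <<'E'
from h import *
t=cv2.imread("pics/top0.png");s=cv2.imread("pics/side0.png")
R=(235,140,365,240)
print("TABLE")
for p,r,b in upblobs("top",t,(0,0,165),(180,255,255),R,.045,20000): print(p,r,b.round(4).tolist())
tb=max(upblobs("top",t,(0,0,165),(180,255,255),R,.045,20000),key=lambda q:q[1][1][0]*q[1][1][1])
b=tb[2]; o=np.array(tb[1][0]); e=[(b[1]-b[0]),(b[2]-b[1])]; L=max(e,key=np.linalg.norm); L=L/np.linalg.norm(L); L*=np.sign(L[1])
# bed y -165..160 ->centre -2.5mm
X=np.array([L[1],-L[0]]); o=o+L*.0025; print("origin",o,"ydir",L,"xdir",X, 'heading',np.degrees(np.arctan2(L[1],L[0])))
print("BRASS feed coords mm")
for n,im,roi in(("top",t,R),("side",s,(290,160,370,230))):
  for p,r,b in upblobs(n,im,(15,100,90),(40,255,255),roi,.052,100):
    q=np.array(r[0])-o; print(n,p.round(1),(1e3*np.array([q@X,q@L])).round(1),(1e3*np.array(r[1])).round(1),[ (1e3*np.array([(v-o)@X,(v-o)@L])).round(0).tolist() for v in b] if r[1][0]*r[1][1]>.001 else '')
print("PAD/SCRAPER")
R2=(380,175,460,225);R3=(315,225,410,305)
for p,r,b in upblobs("top",t,(0,0,70),(180,255,255),R2,.006,20000): print('pad',p,r,b.round(4).tolist())
for n,im,roi in(("top",t,R2),("side",s,R3)):
  for p,r,b in upblobs(n,im,(0,0,140),(180,75,255),roi,.020,500): print(n,'alu',p,r,b.round(4).tolist())
  for p,r,b in upblobs(n,im,(3,150,40),(14,255,215),roi,.081,500): print(n,'wood',p,r,b.round(4).tolist())
cv2.imwrite("pics/sc.png",np.hstack([up(t,(385,175,455,225))[:, :420],cv2.resize(up(s,(330,230,390,300)),(257,300))]))
for n,z in(("top",[(357,245),(380,142)]),): print([onz(n,v,.05).round(3) for v in z])
E
```

```text
TABLE
[301.41760617 180.51966341] ((0.58408123254776, 0.0064720213413238525), (0.32706397771835327, 0.15852594375610352), 81.71373748779297) [[0.4821000099182129, -0.14390000700950623], [0.6388999819755554, -0.16680000722408295], [0.6861000061035156, 0.15690000355243683], [0.52920001745224, 0.17970000207424164]]Traceback (most recent call last):
  File "<stdin>", line 6, in <module>
  File "h.py", line 32, in upblobs
    P=np.array([onz(n,full(p[0],roi),z)[:2] for p in c],np.float32); M=cv2.moments(P)
                ~~~^^^^^^^^^^^^^^^^^^^^
  File "h.py", line 10, in onz
    o,d=ray(n,uv); return o+d*(z-o[2])/d[2]
        ~~~^^^^^^
  File "h.py", line 6, in ray
    K,k,R,t=cam(n); d=np.linalg.inv(K)@[uv[0],uv[1],1.]; s=d[:2]; u=s.copy()
            ~~~^^^
  File "h.py", line 4, in cam
    m=bot.camera_model(n); return m["intrinsics"],m["k1"],m["R"],m["t"]
ValueError: time passes only in moves, steps and waits
```

```bash
sed -i 's/^def cam/import functools\n@functools.lru_cache(None)\ndef cam/' h.py
python3 - <<'E'
from h import *
t=cv2.imread("pics/top0.png");s=cv2.imread("pics/side0.png")
R=(235,140,365,240)
tb=max(upblobs("top",t,(0,0,165),(180,255,255),R,.045,20000),key=lambda q:q[1][1][0]*q[1][1][1])
b=tb[2]; o=np.array(tb[1][0]); e=[(b[1]-b[0]),(b[2]-b[1])]; L=max(e,key=np.linalg.norm); L=L/np.linalg.norm(L); L*=np.sign(L[1])
X=np.array([L[1],-L[0]]); o=o+L*.0025; print("origin",o,"ydir",L,"xdir",X, 'heading',np.degrees(np.arctan2(L[1],L[0])))
np.savez("ft.npz",o=o,L=L,X=X)
print("BRASS feed coords mm")
for n,im,roi in(("top",t,R),("side",s,(290,160,370,230))):
  for p,r,b in upblobs(n,im,(15,100,90),(40,255,255),roi,.052,100):
    q=np.array(r[0])-o; print(n,p.round(1),(1e3*np.array([q@X,q@L])).round(1),(1e3*np.array(r[1])).round(1),[ (1e3*np.array([(v-o)@X,(v-o)@L])).round(0).tolist() for v in b] if r[1][0]*r[1][1]>.001 else '')
print("PAD/SCRAPER")
R2=(380,175,460,225);R3=(315,225,395,305)
for p,r,b in upblobs("top",t,(0,0,70),(180,255,255),R2,.006,20000): print('pad',p,r,b.round(4).tolist())
W={}
for n,im,roi in(("top",t,R2),("side",s,R3)):
  for p,r,b in upblobs(n,im,(0,0,140),(180,75,255),roi,.020,500): print(n,'alu',p,r,b.round(4).tolist())
  for p,r,b in upblobs(n,im,(3,150,40),(14,255,215),roi,.081,500): print(n,'wood',p,r,b.round(4).tolist())
cv2.imwrite("pics/sc.png",np.hstack([up(t,(385,175,455,225))[:, :420],cv2.resize(up(s,(330,230,390,300)),(257,300))]))
print([onz("top",v,.05).round(3) for v in [(357,245),(380,142)]])
E
```

```text
origin [0.58444153 0.00894592] ydir [0.14411882 0.98956037] xdir [ 0.98956037 -0.14411882] heading 81.713745
BRASS feed coords mm
top [290.8 193.2] [-44.2  18.8] [8.  7.5] 
top [302.7 192.4] [-36.3 -15.4] [9.7 5.1] 
top [334.8 184.1] [   4.8 -107.6] [55.3 29.1] [[-9.0, -136.0], [20.0, -135.0], [18.0, -80.0], [-11.0, -80.0]]
top [298.4 178.1] [4.8 4.2] [ 5.9 11. ] 
top [304.2 172.5] [ 24.2 -10.7] [6.4 5.3] 
side [334.3 201.7] [   7.2 -107.1] [80.9 36.8] [[-10.0, -148.0], [27.0, -147.0], [24.0, -66.0], [-13.0, -67.0]]
side [312.6 191.1] [-35.9 -19.7] [28.4  9.4] 
side [325.1 188. ] [ 3.1 -1.7] [26.8 14.3] 
side [308.  187.2] [-43.8  14.2] [27.2 11.1] 
side [333.2 187.1] [26.1  2.8] [60.2 15.5] 
side [293.5 168.8] [-60.  217.6] [141.4  31.7] [[-83.0, 149.0], [-51.0, 146.0], [-37.0, 286.0], [-69.0, 290.0]]
side [298.3 162.1] [-38.9 285.8] [30.8 19.1] 
PAD/SCRAPER
pad [418.92743211 199.96560293] ((0.533474326133728, -0.3640768229961395), (0.10701561719179153, 0.1758289635181427), 0.45744261145591736) [[0.47929999232292175, -0.2766000032424927], [0.48069998621940613, -0.45239999890327454],
[... 1055 characters left out ...]
lu [361.78614186 271.51857331] ((0.5241526961326599, -0.375133752822876), (0.03305324167013168, 0.13747934997081757), 5.907240390777588) [[0.5005999803543091, -0.3084999918937683], [0.5148000121116638, -0.44519999623298645], [0.5476999878883362, -0.44179999828338623], [0.5335000157356262, -0.3050999939441681]]
side wood [360.19249725 252.83738856] ((0.5113716721534729, -0.4099782705307007), (0.13242501020431519, 0.034042686223983765), 68.90516662597656) [[0.4717000126838684, -0.46560001373291016], [0.5034000277519226, -0.4778999984264374], [0.5511000156402588, -0.35429999232292175], [0.5192999839782715, -0.34209999442100525]]
[array([ 0.392, -0.167,  0.05 ]), array([ 0.705, -0.233,  0.05 ])]
```

View pics/sc.png

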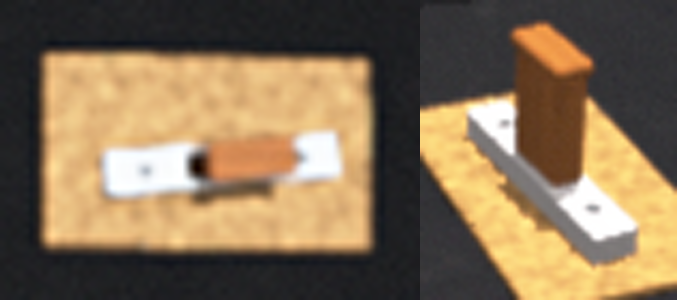

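The crop shows the scraper lying about 6° off the pad's axis, a few mm off its middle; cap near top crop (250,158) and side crop (552,48).

```bash
cat >> h.py <<'E'
from scipy.spatial.transform import Rotation as Ro
def goal(x,y,z,h):  # world row for the TCP, tool down, tool-y heading h deg
    s=bot.read_state();R0=s["tcp_rot"];p=s["position"];a=np.radians(h)
    Y=np.array([np.cos(a),np.sin(a),0]);Z=np.array([0,0,-1.]);R=np.column_stack([np.cross(Y,Z),Y,Z])
    r=np.r_[R0.T@(np.array([x,y,z])-p)*100,Ro.from_matrix(R0.T@R).as_rotvec(degrees=True)]
    print([x,y,z,h],r.round(2).tolist())
f=np.load("ft.npz") if __import__("os").path.exists("ft.npz") else None
HX=-8.29
def feed(x,y): # mm -> world
    return f["o"]+f["X"]*x/1e3+f["L"]*y/1e3
E
python3 - <<'E'
from h import *
print("cap",tri((427.7,200.8),(360.8,241.2)))
# near bed corner & bolt (bed height): top BR corner bolt, side bolt ; blank centre
k=lambda c:full(c,(235,140)); print("bolt",tri(k((672,413)),(250+247/4,160+216/4)),tri(k((711,172)),(250+441/4,160+200/4)))
print("blank top",tri((334.8,184.1),(250+337/4-.4,160+163/4-.4)))
goal(.45,.25,.23,40);goal(.527,-.368,.15,6.1);goal(.527,-.368,.046,6.1)
E
```

```text
cap [ 0.52730246 -0.37094166  0.08021799]
bolt [ 0.50215905 -0.13531097  0.04236135] [ 0.62467347 -0.15319588  0.04341595]
blank top [ 0.57406015 -0.09799218  0.05536391]
[0.45, 0.25, 0.23, 40] [-33.37, -23.22, 0.3, -0.11, 0.01, 29.44]
[0.527, -0.368, 0.15, 6.1] [-62.29, -78.37, 8.4, -0.11, 0.04, 63.34]
[0.527, -0.368, 0.046, 6.1] [-62.29, -78.35, 18.8, -0.11, 0.04, 63.34]
```

Emit:
apply_moves(
  steps=[
    [[-33.4, -23.2, 0.3, 0, 0, 29.5, 1], [-33.4, -23.2, 0.3, 0, 0, 29.5, 1], [-33.4, -23.2, 0.3, 0, 0, 29.5, 1], [-33.4, -23.2, 0.3, 0, 0, 29.5, 1], [-33.4, -23.2, 0.3, 0, 0, 29.5, 1], [-33.4, -23.2, 0.3, 0, 0, 29.5, 1], [-62.3, -78.4, 8.4, -0.1, 0, 63.3, 1], [-62.3, -78.4, 8.4, -0.1, 0, 63.3, 1], [-62.3, -78.4, 8.4, -0.1, 0, 63.3, 1], [-62.3, -78.4, 8.4, -0.1, 0, 63.3, 1], [-62.3, -78.4, 8.4, -0.1, 0, 63.3, 1], [-62.3, -78.4, 8.4, -0.1, 0, 63.3, 1], [-62.3, -78.4, 8.4, -0.1, 0, 63.3, 1], [-62.3, -78.4, 8.4, -0.1, 0, 63.3, 1], [-62.3, -78.4, 8.4, -0.1, 0, 63.3, 1], [-62.3, -78.4, 8.4, -0.1, 0, 63.3, 1], [-62.3, -78.4, 8.4, -0.1, 0, 63.3, 1], [-62.3, -78.4, 8.4, -0.1, 0, 63.3, 1], [-62.3, -78.4, 8.4, -0.1, 0, 63.3, 1]],
  ],
)

```text
time_s: 2.48
position: [0.5268, -0.3662, 0.149]
tcp_rot: [[-0.107, 0.994, -0.0], [0.994, 0.107, 0.003], [0.003, 0.0, -1.0]]
force: [0.6, 0.5, 0.1]
opening: 1.003
grasp_force: 0.0
```

```bash
python3 - <<'E'
from h import *
print(bot.read_state()["position"]);goal(.5275,-.369,.046,6.1)
E
```

```text
[ 0.52677056 -0.366199    0.14897134]
[0.5275, -0.369, 0.046, 6.1] [-0.32, 0.04, 10.3, 0.0, -0.18, 0.05]
```

Emit:
apply_moves(
  steps=[
    [[-0.3, 0, 5.3, 0, -0.2, 0, 1], [-0.3, 0, 10.3, 0, -0.2, 0, 1], [-0.3, 0, 10.3, 0, -0.2, 0, 1], [-0.3, 0, 10.3, 0, -0.2, 0, 0], [-0.3, 0, 10.3, 0, -0.2, 0, -1], [-0.3, 0, 10.3, 0, -0.2, 0, -1], [-0.3, 0, 10.3, 0, -0.2, 0, -1], [-0.3, 0, 10.3, 0, -0.2, 0, -1], [-0.3, 0, 10.3, 0, -0.2, 0, -1], [-0.3, 0, 10.3, 0, -0.2, 0, -1], [-0.3, 0, 10.3, 0, -0.2, 0, -1], [-0.3, 0, 10.3, 0, -0.2, 0, -1]],
  ],
)

```text
time_s: 3.98
position: [0.5279, -0.3705, 0.0464]
tcp_rot: [[-0.107, 0.994, 0.002], [0.994, 0.107, -0.002], [-0.003, 0.001, -1.0]]
force: [-1.0, 0.3, 0.1]
opening: 0.226
grasp_force: 30.0
```

```bash
python3 - <<'E'
from h import *
p=feed(57,0); print(p); z=.046-.006+.045
goal(.5275,-.369,.13,6.1);goal(p[0],p[1],.13,HX);goal(p[0],p[1],z+.006,HX)
E
```

```text
[0.64084647 0.00073115]
[0.5275, -0.369, 0.13, 6.1] [0.13, -0.02, -8.36, 0.08, 0.14, 0.04]
[np.float64(0.6408464703708887), np.float64(0.0007311494555324316), 0.13, -8.29] [35.68, 15.21, -8.43, 0.1, 0.13, 14.43]
[np.float64(0.6408464703708887), np.float64(0.0007311494555324316), 0.091, -8.29] [35.69, 15.2, -4.53, 0.1, 0.13, 14.43]
```

Emit:
apply_moves(
  steps=[
    [[0, 0, -4, 0, 0, 0, -1], [0, 0, -8.4, 0, 0, 0, -1], [0, 0, -8.4, 0, 0, 0, -1], [0, 0, -8.4, 0, 0, 0, -1]],
  ],
)

```text
time_s: 4.47
position: [0.527, -0.3696, 0.1296]
tcp_rot: [[-0.107, 0.994, 0.0], [0.994, 0.107, -0.001], [-0.001, -0.0, -1.0]]
force: [0.0, 0.1, -1.2]
opening: 0.224
grasp_force: 30.0
```

```bash
python3 - <<'E'
from h import *
s=bot.read_state();print(s["position"],s["opening"],s["force"],s["moment"])
im=bot.capture("side");t=bot.capture("top")
cv2.imwrite("pics/s1.png",im);cv2.imwrite("pics/t1.png",t)
cv2.imwrite("pics/v1.png",np.hstack([cv2.resize(up(im,(320,180,400,280)),(448,560)),up(t,(400,170,450,263),6)[:560]]))
goal(.5275,-.369,.0464,6.1)
E
```

```text
[ 0.52695861 -0.36955964  0.12961231] 0.22441429528825096 [ 0.02661491  0.11003798 -1.24486484] [-0.05823741  0.0582606   0.00318286]Traceback (most recent call last):
  File "<stdin>", line 5, in <module>
    return _nx.concatenate(arrs, 1, dtype=dtype, casting=casting)
           ~~~~~~~~~~~~~~~^^^^^^^^^^^^^^^^^^^^^^^^^^^^^^^^^^^^^^^
ValueError: all the input array dimensions except for the concatenation axis must match exactly, but along dimension 0, the array at index 0 has size 560 and the array at index 1 has size 558
```

```bash
python3 - <<'E'
from h import *
im=cv2.imread("pics/s1.png")
cv2.imwrite("pics/v1.png",up(im,(315,175,405,275)))
E
```

```text
(no output)
```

View pics/v1.png

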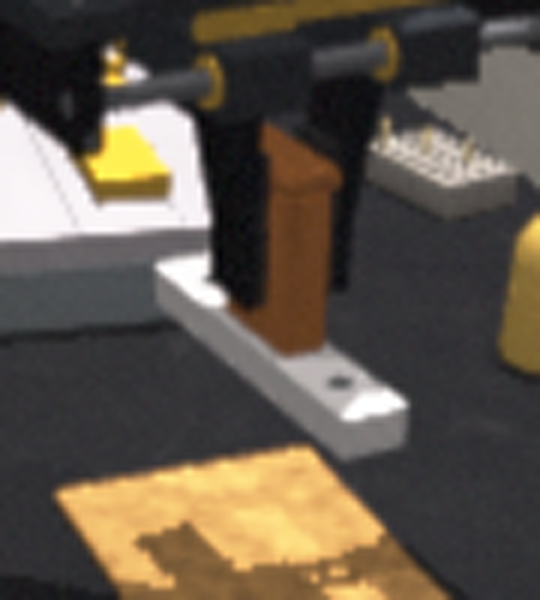

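The scraper hangs upright in the jaws, bar level, clear of the pad; blank seen at (130,160) in the crop is undisturbed.

```bash
python3 - <<'E'
from h import *
p=feed(57,0)
goal(p[0],p[1],.13,HX);goal(p[0],p[1],.089,HX)
E
```

```text
[np.float64(0.6408464703708887), np.float64(0.0007311494555324316), 0.13, -8.29] [35.56, 15.32, -0.14, -0.08, -0.03, 14.43]
[np.float64(0.6408464703708887), np.float64(0.0007311494555324316), 0.089, -8.29] [35.55, 15.32, 3.96, -0.08, -0.03, 14.43]
```

Emit:
apply_moves(
  steps=[
    [[35.6, 15.3, -0.5, 0, 0, 14.4, -1], [35.6, 15.3, -0.5, 0, 0, 14.4, -1], [35.6, 15.3, -0.5, 0, 0, 14.4, -1], [35.6, 15.3, -0.5, 0, 0, 14.4, -1], [35.6, 15.3, -0.5, 0, 0, 14.4, -1], [35.6, 15.3, -0.5, 0, 0, 14.4, -1], [35.6, 15.3, -0.5, 0, 0, 14.4, -1], [35.6, 15.3, -0.2, 0, 0, 14.4, -1], [35.6, 15.3, 2.5, 0, 0, 14.4, -1], [35.6, 15.3, 2.5, 0, 0, 14.4, -1], [35.6, 15.3, 2.5, 0, 0, 14.4, -1]],
  ],
)

```text
time_s: 5.95
position: [0.6417, -0.0017, 0.1048]
tcp_rot: [[0.146, 0.989, 0.001], [0.989, -0.146, -0.003], [-0.002, 0.002, -1.0]]
force: [1.1, -0.3, -2.2]
opening: 0.227
grasp_force: 30.0
```

```bash
python3 - <<'E'
from h import *
print(bot.read_state()["position"])
t=bot.capture("top");s=bot.capture("side");cv2.imwrite("pics/t2.png",t);cv2.imwrite("pics/s2.png",s)
cv2.imwrite("pics/v2.png",np.hstack([cv2.resize(up(t,(245,140,355,220),4),(440,320)),up(s,(285,155,375,235),4)]))
p=feed(57,0);goal(p[0],p[1],.0875,HX)
p=feed(0,0);goal(p[0],p[1],.0875,HX)
p=feed(-84,0);goal(p[0],p[1],.0875,HX)
E
```

```text
[ 0.64169165 -0.00170061  0.10481018]
[np.float64(0.6408464703708887), np.float64(0.0007311494555324316), 0.0875, -8.29] [0.17, -0.19, 1.82, 0.2, 0.13, -0.04]
[np.float64(0.5844415295869112), np.float64(0.008945922134444118), 0.0875, -8.29] [0.17, -5.89, 1.8, 0.2, 0.13, -0.04]
[np.float64(0.5013184566050768), np.float64(0.02105190302245319), 0.0875, -8.29] [0.16, -14.29, 1.77, 0.2, 0.13, -0.04]
```

View pics/v2.png

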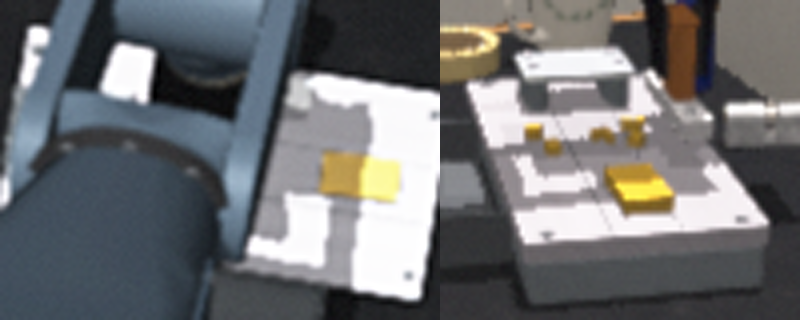

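Side view (right half) shows the scraper over the far side of the bed at (685,110), all five offcuts (525–640, 125–148) on its trough side; top view is blocked by the arm.

Emit:
apply_moves(
  steps=[
    [[0.2, -0.2, 1, 0.2, 0.1, 0, -1], [0.2, -0.2, 1.8, 0.2, 0.1, 0, -1], [0.2, -0.2, 1.8, 0.2, 0.1, 0, -1], [0.2, -0.2, 1.8, 0.2, 0.1, 0, -1]],
  ],
)

```text
time_s: 6.55
position: [0.6401, 0.0023, 0.0866]
tcp_rot: [[0.143, 0.99, -0.002], [0.99, -0.143, -0.0], [-0.0, -0.002, -1.0]]
force: [-0.4, -0.0, -1.6]
opening: 0.225
grasp_force: 30.0
```

```bash
python3 - <<'E'
from h import *
print(bot.read_state()["position"])
for x in(0,-84): p=feed(x,0);goal(p[0],p[1],.0875,HX)
E
```

```text
[0.64010974 0.00226409 0.0866447 ]
[np.float64(0.5844415295869112), np.float64(0.008945922134444118), 0.0875, -8.29] [-0.14, -5.61, -0.08, -0.1, 0.03, 0.04]
[np.float64(0.5013184566050768), np.float64(0.02105190302245319), 0.0875, -8.29] [-0.13, -14.01, -0.06, -0.1, 0.03, 0.04]
```

Emit:
apply_moves(
  steps=[
    [[-0.1, -1.4, -0.1, -0.1, 0, 0, -1], [-0.1, -2.8, -0.1, -0.1, 0, 0, -1], [-0.1, -4.2, -0.1, -0.1, 0, 0, -1], [-0.1, -5.6, -0.1, -0.1, 0, 0, -1], [-0.1, -7.0, -0.1, -0.1, 0, 0, -1], [-0.1, -8.4, -0.1, -0.1, 0, 0, -1], [-0.1, -9.6, -0.1, -0.1, 0, 0, -1], [-0.1, -10.6, -0.1, -0.1, 0, 0, -1], [-0.1, -11.4, -0.1, -0.1, 0, 0, -1], [-0.1, -12.1, -0.1, -0.1, 0, 0, -1], [-0.1, -12.8, -0.1, -0.1, 0, 0, -1], [-0.1, -13.5, -0.1, -0.1, 0, 0, -1], [-0.1, -14.2, -0.1, -0.1, 0, 0, -1], [-0.1, -14.2, -0.1, -0.1, 0, 0, -1], [-0.1, -14.2, -0.1, -0.1, 0, 0, -1]],
  ],
)

```text
time_s: 8.43
position: [0.5, 0.0215, 0.0881]
tcp_rot: [[0.144, 0.99, 0.001], [0.99, -0.144, -0.001], [-0.0, 0.001, -1.0]]
force: [-0.1, 0.0, -1.8]
opening: 0.224
grasp_force: 30.0
```

```bash
python3 - <<'E'
from h import *
s=bot.capture("side");cv2.imwrite("pics/s3.png",s)
cv2.imwrite("pics/v3.png",up(s,(260,155,375,240),6))
goal(.5,.021,.15,HX)
p=feed(5,-225);goal(p[0],p[1],.15,HX);goal(p[0],p[1],.087,HX)
E
```

```text
[0.5, 0.021, 0.15, -8.29] [-0.05, 0.01, -6.19, 0.07, 0.03, 0.03]
[np.float64(0.5569625976495445), np.float64(-0.21442575118271634), 0.15, -8.29] [-22.53, 9.03, -6.17, 0.07, 0.03, 0.03]
[np.float64(0.5569625976495445), np.float64(-0.21442575118271634), 0.087, -8.29] [-22.53, 9.02, 0.13, 0.07, 0.03, 0.03]
```

View pics/v3.png

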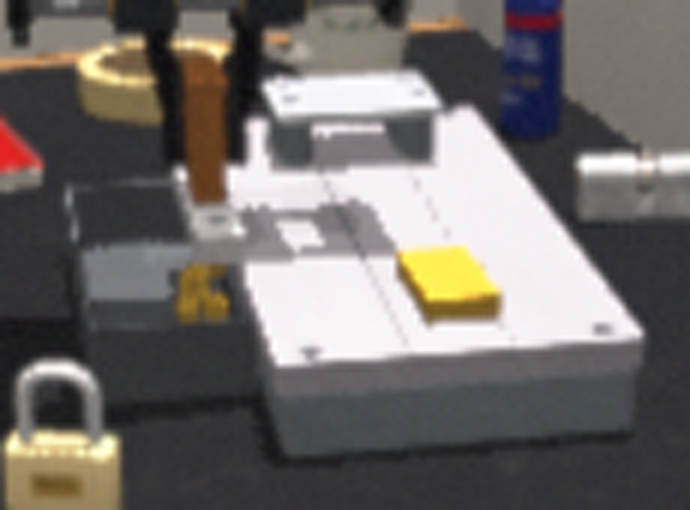

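The bed is clear except for the blank (450,280); the offcuts lie clustered on the trough floor at (200,290).

Emit:
apply_moves(
  steps=[
    [[0, 0, -6.2, 0, 0, 0, -1], [0, 0, -6.2, 0, 0, 0, -1], [-22.5, 9, -6.2, 0, 0, 0, -1], [-22.5, 9, -6.2, 0, 0, 0, -1], [-22.5, 9, -6.2, 0, 0, 0, -1], [-22.5, 9, -6.2, 0, 0, 0, -1], [-22.5, 9, -6.2, 0, 0, 0, -1], [-22.5, 9, -6.2, 0, 0, 0, -1], [-22.5, 9, -2.5, 0, 0, 0, -1], [-22.5, 9, -0.2, 0, 0, 0, -1], [-22.5, 9, -0.2, 0, 0, 0, -1], [-22.5, 9, -0.2, 0, 0, 0, -1]],
  ],
)

```text
time_s: 9.98
position: [0.5566, -0.2131, 0.0908]
tcp_rot: [[0.142, 0.99, 0.001], [0.99, -0.142, -0.001], [-0.001, 0.001, -1.0]]
force: [0.0, -0.6, -1.8]
opening: 0.225
grasp_force: 30.0
```

```bash
python3 - <<'E'
from h import *
s=bot.read_state();p=s["position"];q=p[:2]-f["o"];print(p,'feed',q@f["X"],q@f["L"])
t=bot.capture("top");sd=bot.capture("side");cv2.imwrite("pics/t4.png",t);cv2.imwrite("pics/s4.png",sd)
for c,r,b in upblobs("top",t,(15,100,70),(40,255,255),(235,140,365,240),.057,20):
    print(c.round(1),r[1],[(1e3*np.array([(v-f["o"])@f["X"],(v-f["o"])@f["L"]])).round(1).tolist() for v in b])
cv2.imwrite("pics/v4.png",np.hstack([up(t,(250,150,380,240),4),up(sd,(280,170,350,260),4)]))
for x,y in((5,-205),(3,-100),(0,0),(0,15),(0,27)): w=feed(x,y);goal(w[0],w[1],.0875,HX)
E
```

```text
[ 0.55656938 -0.21314062  0.09077231] feed 0.004425679295259343 -0.22378494167848403
[300.1 211.3] (0.01461159996688366, 0.02391180954873562) [[-106.0, -23.7], [-82.6, -28.6], [-79.6, -14.3], [-103.0, -9.4]]
[292.5 209.2] (0.021327439695596695, 0.010347956791520119) [[-97.7, -1.0], [-88.2, -5.1], [-79.8, 14.5], [-89.4, 18.6]]
[334.8 184. ] (0.05579512193799019, 0.029535485431551933) [[-9.7, -135.6], [19.8, -134.9], [18.4, -79.1], [-11.1, -79.8]]
[np.float64(0.559844973962754), np.float64(-0.19463455042568967), 0.0875, -8.29] [1.94, 0.0, 0.38, 0.13, 0.07, 0.08]
[np.float64(0.5729983290657401), np.float64(-0.09044247533893213), 0.0875, -8.29] [12.44, -0.18, 0.37, 0.13, 0.07, 0.08]
[np.float64(0.5844415295869112), np.float64(0.008945922134444118), 0.0875, -8.29] [22.44, -0.47, 0.36, 0.13, 0.07, 0.08]
[np.float64(0.5866033118218184), np.float64(0.02378932829014957), 0.0875, -8.29] [23.94, -0.47, 0.36, 0.13, 0.07, 0.08]
[np.float64(0.5883327375631779), np.float64(0.03566405246965587), 0.0875, -8.29] [25.14, -0.47, 0.35, 0.13, 0.07, 0.08]
```

View pics/v4.png

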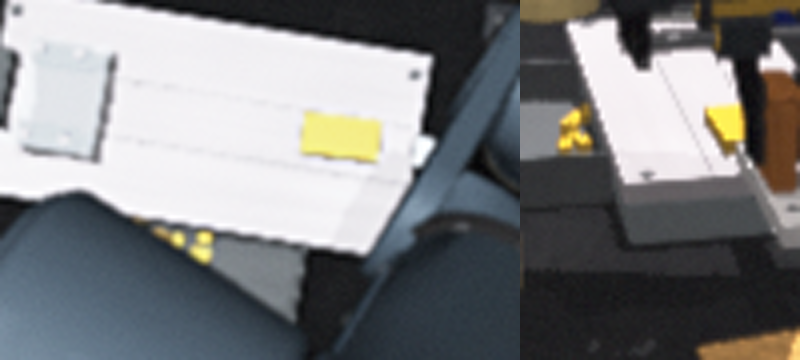

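Top: blank at (342,137) unmoved, brass bits in the trough at (180,240), partly hidden by the arm; side: offcuts on the trough floor at (575,130), scraper lined up behind the blank.

Emit:
apply_moves(
  steps=[
    [[0.2, 0, 0.3, 0.1, 0.1, 0.1, -1], [1.2, 0, 0.35, 0.1, 0.1, 0.1, -1], [2.2, 0, 0.35, 0.1, 0.1, 0.1, -1], [3.0, 0, 0.35, 0.1, 0.1, 0.1, -1], [4.0, 0, 0.35, 0.1, 0.1, 0.1, -1], [5.2, -0.1, 0.35, 0.1, 0.1, 0.1, -1], [6.4, -0.15, 0.35, 0.1, 0.1, 0.1, -1], [7.6, -0.2, 0.35, 0.1, 0.1, 0.1, -1], [8.8, -0.25, 0.35, 0.1, 0.1, 0.1, -1], [10, -0.3, 0.35, 0.1, 0.1, 0.1, -1], [11.2, -0.35, 0.35, 0.1, 0.1, 0.1, -1], [12.4, -0.4, 0.35, 0.1, 0.1, 0.1, -1], [13.4, -0.45, 0.35, 0.1, 0.1, 0.1, -1], [14.2, -0.45, 0.35, 0.1, 0.1, 0.1, -1], [14.6, -0.45, 0.35, 0.1, 0.1, 0.1, -1], [14.6, -0.45, 0.35, 0.1, 0.1, 0.1, -1]],
  ],
)

```text
time_s: 12.08
position: [0.5727, -0.0684, 0.0865]
tcp_rot: [[0.145, 0.989, -0.002], [0.989, -0.145, 0.002], [0.002, -0.002, -1.0]]
force: [-0.7, -0.2, -2.3]
opening: 0.227
grasp_force: 30.0
```

```bash
python3 - <<'E'
from h import *
s=bot.read_state();p=s["position"];q=p[:2]-f["o"];print(p,s["force"],'feed',q@f["X"],q@f["L"])
t=bot.capture("top");sd=bot.capture("side");cv2.imwrite("pics/t5.png",t);cv2.imwrite("pics/s5.png",sd)
for n,im,roi in (("top",t,(235,140,365,205)),("side",sd,(305,165,370,230))):
  for c,r,b in upblobs(n,im,(15,100,70),(40,255,255),roi,.057,150):
    print(n,c.round(1),r[1],[(1e3*np.array([(v-f["o"])@f["X"],(v-f["o"])@f["L"]])).round(1).tolist() for v in b])
cv2.imwrite("pics/v5.png",np.hstack([up(t,(240,140,360,230),3),up(sd,(280,165,353,210),6)]))
for x,y in((0,0),(0,15),(0,27)): w=feed(x,y);goal(w[0],w[1],.0875,HX)
E
python3 -c "
import cv2;a=cv2.imread('pics/v5.png');print(a.shape)"
```

```text
[ 0.57271615 -0.06843724  0.08651   ] [-0.74122456 -0.24505615 -2.28042805] feed -0.0004505968968589024 -0.07826515546783139
top [302.4 182. ] (0.0067640431225299835, 0.01392569113522768) [[-12.5, -12.2], [1.2, -15.0], [2.5, -8.4], [-11.1, -5.6]]
top [288.7 176.9] (0.015769891440868378, 0.028186021372675896) [[-12.3, 23.4], [15.9, 24.0], [15.5, 39.8], [-12.6, 39.1]]
side [320.  184.6] (0.07533874362707138, 0.014732418581843376) [[-23.5, -24.5], [-9.0, -27.0], [3.8, 47.2], [-10.7, 49.7]]
[np.float64(0.5844415295869112), np.float64(0.008945922134444118), 0.0875, -8.29] [7.86, 0.03, -0.09, -0.1, -0.09, -0.09]
[np.float64(0.5866033118218184), np.float64(0.02378932829014957), 0.0875, -8.29] [9.36, 0.03, -0.09, -0.1, -0.09, -0.09]
[np.float64(0.5883327375631779), np.float64(0.03566405246965587), 0.0875, -8.29] [10.56, 0.03, -0.09, -0.1, -0.09, -0.09]
(270, 798, 3)
```

View pics/v5.png

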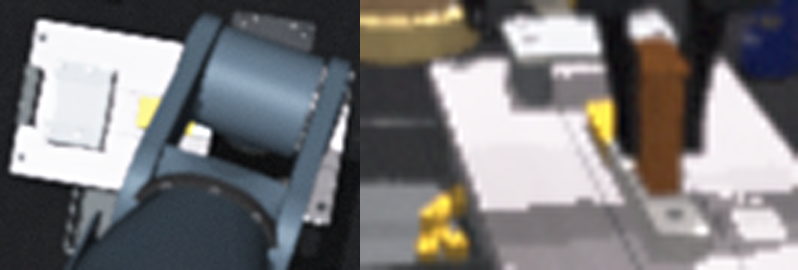

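Top: blank's nose at (148,112), straight before the guard mouth (110,100), within 2 mm of the lane middle; brass in the trough visible in the side view at (440,225).

Emit:
apply_moves(
  steps=[
    [[0.8, 0, -0.1, -0.1, -0.1, -0.1, -1], [1.8, 0, -0.1, -0.1, -0.1, -0.1, -1], [2.8, 0, -0.1, -0.1, -0.1, -0.1, -1], [3.8, 0, -0.1, -0.1, -0.1, -0.1, -1], [4.8, 0, -0.1, -0.1, -0.1, -0.1, -1], [5.8, 0, -0.1, -0.1, -0.1, -0.1, -1], [6.8, 0, -0.1, -0.1, -0.1, -0.1, -1], [7.8, 0, -0.1, -0.1, -0.1, -0.1, -1], [8.6, 0, -0.1, -0.1, -0.1, -0.1, -1], [9.2, 0, -0.1, -0.1, -0.1, -0.1, -1], [9.6, 0, -0.1, -0.1, -0.1, -0.1, -1], [9.8, 0, -0.1, -0.1, -0.1, -0.1, -1], [9.8, 0, -0.1, -0.1, -0.1, -0.1, -1]],
  ],
)

```text
time_s: 13.8
position: [0.587, 0.0282, 0.0877]
tcp_rot: [[0.144, 0.99, 0.0], [0.99, -0.144, -0.0], [-0.0, 0.0, -1.0]]
force: [-0.5, -0.1, -2.6]
opening: 0.227
grasp_force: 30.0
```

```bash
python3 - <<'E'
from h import *
s=bot.read_state();p=s["position"];q=p[:2]-f["o"];print(p,s["force"],s["moment"],'feed',q@f["X"],q@f["L"])
t=bot.capture("top");sd=bot.capture("side");cv2.imwrite("pics/t6.png",t);cv2.imwrite("pics/s6.png",sd)
E
```

```text
[0.58704544 0.02816767 0.08770501] [-0.48599566 -0.11195408 -2.55195458] [-0.15198072  0.02999537 -0.00020935] feed -0.00019348704982752362 0.019396348559198952
```

Not yet at the stop (19.4 of about 25 mm). Creep in until the force rises.

Emit:
apply_moves(
  steps=[
    [[0.2, 0, 0, 0, 0, 0, -1], [0.4, 0, 0, 0, 0, 0, -1], [0.5, 0, 0, 0, 0, 0, -1], [0.5, 0, 0, 0, 0, 0, -1]],
  ],
)

```text
time_s: 14.4
position: [0.5878, 0.0327, 0.0879]
tcp_rot: [[0.143, 0.99, 0.0], [0.99, -0.143, -0.001], [-0.001, 0.0, -1.0]]
force: [-0.5, -2.3, -0.7]
opening: 0.224
grasp_force: 30.0
```

```bash
python3 - <<'E'
from h import *
s=bot.read_state();p=s["position"];q=p[:2]-f["o"];print(s["force"],s["moment"],'feed',q@f["X"],q@f["L"])
E
```

```text
[-0.53492038 -2.3328826  -0.71916171] [-0.63251159  0.10826875  0.02999467] feed -0.0001331504504218351 0.02394253877877312
```

Emit:
apply_moves(
  steps=[
    [[0.1, 0, 0, 0, 0, 0, -1], [0.15, 0, 0, 0, 0, 0, -1], [0.2, 0, 0, 0, 0, 0, -1], [0.2, 0, 0, 0, 0, 0, -1]],
  ],
)

```text
time_s: 14.9
position: [0.5881, 0.0334, 0.0883]
tcp_rot: [[0.143, 0.99, 0.0], [0.99, -0.143, -0.003], [-0.003, 0.001, -1.0]]
force: [-1.9, -5.6, 3.2]
opening: 0.225
grasp_force: 30.0
```

```bash
python3 - <<'E'
from h import *
s=bot.read_state();p=s["position"];q=p[:2]-f["o"];print(s["force"],s["moment"],'feed',q@f["X"],q@f["L"])
sd=bot.capture("side");t=bot.capture("top");cv2.imwrite("pics/t7.png",t);cv2.imwrite("pics/s7.png",sd)
for y in (-20,): w=feed(0,y);goal(w[0],w[1],.0875,HX);goal(w[0],w[1],.15,HX)
for z in(.15,.06): goal(.5335,-.364,z,.46)
E
```

```text
[-1.89619674 -5.63822843  3.24617013] [-1.2941375   0.40583877  0.06952362] feed 0.00013239795876353105 0.024766574579202335
[np.float64(0.5815591535065323), np.float64(-0.010845284210518003), 0.0875, -8.29] [-4.48, -0.02, 0.09, 0.05, 0.17, 0.09]
[np.float64(0.5815591535065323), np.float64(-0.010845284210518003), 0.15, -8.29] [-4.5, -0.01, -6.16, 0.05, 0.17, 0.09]
[0.5335, -0.364, 0.15, 0.46] [-40.13, 0.27, -6.05, 0.03, 0.17, -8.66]
[0.5335, -0.364, 0.06, 0.46] [-40.11, 0.26, 2.95, 0.03, 0.17, -8.66]
```

Home (6 N at 24.8 mm). Back off, lift and go above the pad.

Emit:
apply_moves(
  steps=[
    [[-1, 0, 0, 0, 0, 0, -1], [-3, 0, 0, 0, 0.1, 0, -1], [-4.5, 0, 0, 0, 0.1, 0, -1], [-4.5, 0, -6.1, 0, 0.1, 0, -1], [-4.5, 0, -6.1, 0, 0.1, 0, -1], [-40.1, 0.3, -6.1, 0, 0.2, -8.7, -1], [-40.1, 0.3, -6.1, 0, 0.2, -8.7, -1], [-40.1, 0.3, -6.1, 0, 0.2, -8.7, -1], [-40.1, 0.3, -6.1, 0, 0.2, -8.7, -1], [-40.1, 0.3, -6.1, 0, 0.2, -8.7, -1], [-40.1, 0.3, -6.1, 0, 0.2, -8.7, -1], [-40.1, 0.3, -6.1, 0, 0.2, -8.7, -1], [-40.1, 0.3, -6.1, 0, 0.2, -8.7, -1], [-40.1, 0.3, -6.1, 0, 0.2, -8.7, -1]],
  ],
)

```text
time_s: 16.75
position: [0.5332, -0.3605, 0.1484]
tcp_rot: [[-0.009, 1.0, -0.001], [1.0, 0.009, 0.005], [0.005, -0.001, -1.0]]
force: [-1.0, 0.6, -2.5]
opening: 0.224
grasp_force: 30.0
```

```bash
python3 - <<'E'
from h import *
s=bot.read_state();print(s["position"],s["force"],s["moment"])
t=bot.capture("top");sd=bot.capture("side");cv2.imwrite("pics/t8.png",t);cv2.imwrite("pics/s8.png",sd)
for n,im,roi in (("top",t,(235,140,365,240)),("side",sd,(262,165,370,230))):
  for c,r,b in upblobs(n,im,(15,90,60),(40,255,255),roi,.057,80):
    print(n,c.round(1),(np.array(r[1])*1e3).round(1),[(1e3*np.array([(v-f["o"])@f["X"],(v-f["o"])@f["L"]])).round(1).tolist() for v in b])
a=cv2.resize(up(t,(245,150,325,220),6),(400,350));b=cv2.resize(up(sd,(285,165,365,235),6),(400,350))
c=cv2.resize(up(sd,(315,175,415,240),6),(380,247));d=cv2.resize(up(t,(385,175,455,220),6),(420,247))
cv2.imwrite("pics/v8.png",np.vstack([np.hstack([a,b]),np.hstack([c,d])]))
for z in(.06,.0475,.15): goal(.5335,-.364,z,.46)
E
```

```text
[ 0.53316153 -0.3604559   0.14835227] [-0.98177527  0.55430413 -2.53198447] [-0.10427622  0.11385376 -0.03298598]
top [300.2 211.1] [14.5 23.2] [[-103.8, -25.2], [-80.6, -25.4], [-80.5, -10.9], [-103.7, -10.7]]
top [291.7 209.4] [24.1 14. ] [[-100.9, -1.2], [-87.5, -5.3], [-80.5, 17.7], [-93.8, 21.8]]
top [283.9 205.7] [11.2  9.1] [[-90.8, 28.6], [-82.1, 25.9], [-78.8, 36.6], [-87.5, 39.3]]
top [252.9 171. ] [ 8.6 33.6] [[-13.7, 137.8], [19.9, 137.1], [20.0, 145.8], [-13.5, 146.5]]
side [268.  228.7] [ 9.9 19.9] [[-179.1, -250.8], [-159.5, -254.5], [-157.7, -244.7], [-177.3, -241.1]]
side [293.5 202.4] [87.9 22.6] [[-114.4, -143.1], [-92.0, -145.4], [-83.1, -57.9], [-105.6, -55.7]]
side [315.2 178.3] [61.3 11.2] [[-16.5, 51.7], [-5.4, 52.1], [-7.1, 113.3], [-18.3, 113.0]]
side [349.1 174.8] [95.7 13.4] [[80.9, 47.3], [94.0, 44.6], [113.0, 138.4], [99.9, 141.1]]
side [356.  166.2] [49.  80.2] [[105.9, 156.9], [184.7, 142.3], [193.7, 190.4], [114.8, 205.0]]
side [336.7 167.6] [62.4  9.7] [[64.0, 151.8], [73.4, 149.1], [90.6, 209.1], [81.2, 211.8]]
side [285.7 169.4] [118.4  95.6] [[-152.9, 134.1], [-58.4, 119.3], [-40.0, 236.2], [-134.4, 251.1]]
[0.5335, -0.364, 0.06, 0.46] [-0.36, -0.01, 8.88, -0.0, -0.21, 0.09]
[0.5335, -0.364, 0.0475, 0.46] [-0.37, -0.01, 10.13, -0.0, -0.21, 0.09]
[0.5335, -0.364, 0.15, 0.46] [-0.33, -0.01, -0.12, -0.0, -0.21, 0.09]
```

View pics/v8.png

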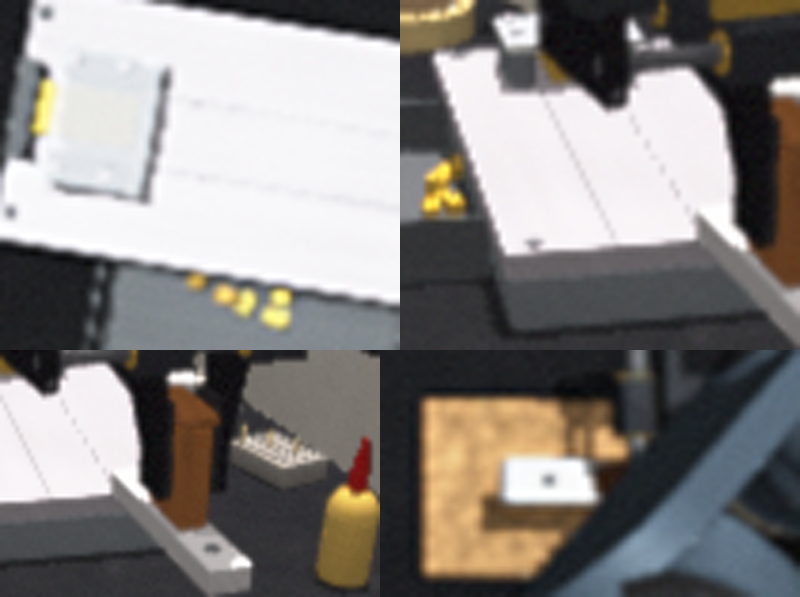

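Top crop: blank through the clear roof with its nose (42,105) against the stop; all five offcuts in the trough (195–290, 280–320). The scraper hangs upright over the pad, its left end at (502,480) of the montage.

```bash
python3 - <<'E'
from h import *
t=cv2.imread("pics/t8.png");s=cv2.imread("pics/s8.png")
print("left end",onz("top",(405.3,198.7),.122))
for p,r,b in upblobs("top",t,(0,0,150),(180,60,255),(395,185,430,215),.122,500): print(r,b.round(4).tolist())
# side: far-end top corner & near-end top corner along the same (left) long edge, scale 3.8
k=lambda c:(315+c[0]/3.8-.4,175+(c[1]-350)/3.8-.4)
# bar plane x ~ const: intersect side rays with the plane x=.522 (left long edge)
for c in((112,475),(213,569)):
    o,d=ray("side",k(c)); print("edge",o+d*(.522-o[0])/d[0])
E
```

```text
left end [ 0.52937114 -0.29597522  0.122     ]
((0.4956309199333191, -0.3577316403388977), (0.018820272758603096, 0.013189643621444702), 0.08406537026166916) [[0.4862000048160553, -0.35120001435279846], [0.4862000048160553, -0.364300012588501], [0.5051000118255615, -0.364300012588501], [0.5049999952316284, -0.35109999775886536]]
((0.5310490131378174, -0.31648188829421997), (0.024553125724196434, 0.046227481216192245), 1.0949152708053589) [[0.5182999968528748, -0.2935999929904938], [0.5192000269889832, -0.33980000019073486], [0.5437999963760376, -0.3393999934196472], [0.542900025844574, -0.2930999994277954]]
edge [ 0.522      -0.2977517   0.12130344]
edge [ 0.522      -0.42129329  0.12367241]
```

Emit:
apply_moves(
  steps=[
    [[-0.5, 0.05, 4, 0, -0.2, 0.1, -1], [-0.5, 0.05, 8, 0, -0.2, 0.1, -1], [-0.5, 0.05, 9.4, 0, -0.2, 0.1, -1], [-0.5, 0.05, 9.8, 0, -0.2, 0.1, -1], [-0.5, 0.05, 9.8, 0, -0.2, 0.1, -1], [-0.5, 0.05, 9.8, 0, -0.2, 0.1, -1]],
  ],
)

```text
time_s: 17.6
position: [0.5349, -0.3677, 0.0525]
tcp_rot: [[-0.006, 1.0, 0.003], [1.0, 0.006, -0.003], [-0.003, 0.003, -1.0]]
force: [-0.9, 0.4, -3.0]
opening: 0.225
grasp_force: 30.0
```

```bash
python3 - <<'E'
from h import *
s=bot.read_state();print(s["position"],s["force"],s["moment"])
goal(.534,-.3655,.0466,.46)
E
```

```text
[ 0.53487789 -0.36770706  0.05249793] [-0.87969176  0.35326045 -2.97284912] [-0.10024825  0.02852715 -0.00760731]
[0.534, -0.3655, 0.0466, 0.46] [0.22, -0.09, 0.59, 0.15, 0.15, -0.11]
```

Emit:
apply_moves(
  steps=[
    [[0.2, -0.1, 0.2, 0.15, 0.15, -0.1, -1], [0.2, -0.1, 0.4, 0.15, 0.15, -0.1, -1], [0.2, -0.1, 0.5, 0.15, 0.15, -0.1, -1], [0.2, -0.1, 0.6, 0.15, 0.15, -0.1, -1], [0.2, -0.1, 0.6, 0.15, 0.15, -0.1, -1]],
  ],
)

```text
time_s: 18.23
position: [0.5332, -0.3637, 0.0467]
tcp_rot: [[-0.008, 1.0, -0.002], [1.0, 0.008, 0.003], [0.003, -0.002, -1.0]]
force: [-1.4, 6.0, 9.1]
opening: 0.226
grasp_force: 30.0
```

On the pad. Release, then rise.

Emit:
apply_moves(
  steps=[
    [[0, 0, 0, 0, 0, 0, -0.4], [0, 0, 0, 0, 0, 0, -0.2], [0, 0, 0, 0, 0, 0, 0.4], [0, 0, 0, 0, 0, 0, 0.6], [0, 0, 0, 0, 0, 0, 0.6], [0, 0, -4, 0, 0, 0, 0.6], [0, 0, -10, 0, 0, 0, 0.6], [0, 0, -16, 0, 0, 0, 0.6], [25, -8, -16, 0, 0, 0, 0.6], [25, -8, -16, 0, 0, 0, 0.6], [25, -8, -16, 0, 0, 0, 0.6], [25, -8, -16, 0, 0, 0, 0.6], [25, -8, -16, 0, 0, 0, 0.6], [25, -8, -16, 0, 0, 0, 0.6], [25, -8, -16, 0, 0, 0, 0.6]],
  ],
)

```text
time_s: 20.1
position: [0.4528, -0.1176, 0.2059]
tcp_rot: [[-0.007, 1.0, -0.0], [1.0, 0.007, 0.001], [0.001, -0.0, -1.0]]
force: [0.8, 0.1, -0.0]
opening: 0.799
grasp_force: 0.0
```

```bash
python3 - <<'E'
from h import *
s=bot.read_state();print(s["time_s"],s["position"],s["force"])
t=bot.capture("top");sd=bot.capture("side");cv2.imwrite("pics/t9.png",t);cv2.imwrite("pics/s9.png",sd)
R2=(380,175,460,225)
for lo,hi,z,n,a in(((0,0,70),(180,255,255),.006,'pad',20000),((0,0,140),(180,75,255),.02,'alu',500),((3,150,40),(14,255,215),.081,'wood',500)):
  for p,r,b in upblobs("top",t,lo,hi,R2,z,a): print(n,r,b.round(4).tolist())
cv2.imwrite("pics/v9.png",np.hstack([cv2.resize(up(t,R2),(400,250)),cv2.resize(up(sd,(260,190,420,290)),(400,250))]))
E
```

```text
20.1 [ 0.45281509 -0.11759461  0.20586333] [ 0.84190905  0.0556267  -0.03349579]
pad ((0.5336377620697021, -0.3638647496700287), (0.10660133510828018, 0.1754072606563568), 0.4573949873447418) [[0.4796000123023987, -0.2766000032424927], [0.48100000619888306, -0.4519999921321869], [0.5875999927520752, -0.4510999917984009], [0.5861999988555908, -0.27570000290870667]]
alu ((0.5312962532043457, -0.389433890581131), (0.026352055370807648, 0.06639359146356583), 1.093662142753601) [[0.5174999833106995, -0.3564999997615814], [0.5188000202178955, -0.42289999127388], [0.5450999736785889, -0.42239999771118164], [0.5437999963760376, -0.35600000619888306]]
alu ((0.5305724143981934, -0.32463523745536804), (0.027376290410757065, 0.052380867302417755), 1.0924800634384155) [[0.5163999795913696, -0.2987000048160553], [0.5174000263214111, -0.35109999775886536], [0.5447999835014343, -0.350600004196167], [0.5437999963760376, -0.29820001125335693]]
wood ((0.5315406322479248, -0.3560234308242798), (0.015095421113073826, 0.047572895884513855), 3.302327871322632) [[0.522599995136261, -0.3327000141143799], [0.5253999829292297, -0.38019999861717224], [0.5404000282287598, -0.37929999828338623], [0.5376999974250793, -0.33180001378059387]]
```

View pics/v9.png

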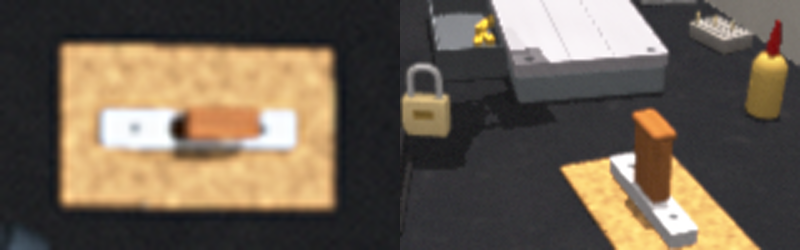

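The scraper stands upright along the pad, about 3–4 mm from its middle (top crop (198,130) vs (197,127)). The padlock, the bottle and the offcuts in the trough are in place, and the arm is clear of everything.

```bash
python3 -c "
from rig import bot
print(bot.hand_in())"
```

```text
the job is handed in; nothing more can be done
None
```

I handed the job in at about 20 s: all five offcuts are in the trough, the blank is home against the stop, and the scraper stands upright lengthways on its pad, about 4 mm off the middle, with the oil bottle and padlock not moved; no verdict came back.

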